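# Sort the returned painting goods into their bins

## Robot

A 6-joint arm with a two-finger parallel gripper is mounted at the origin on the work surface. World frame = base frame: x ahead of the robot, y to its left, z up, the work surface at z = 0. Lengths are in m, angles in rad, forces in N, time in s.
With the tool pointing down it reaches from about 0.225 to 0.725 m from the base axis. Payload 3.1 kg.
Tool frame: the origin (TCP) lies midway between the tips of the shut fingers; the grasp point (between the pads) lies 19 mm behind it (robot.hold_point_z is the z of the grasp point in the tool frame, in m); z points along the fingers, y is the direction in which the jaws open and shut (so a half turn about z gives the same grasp; the last joint's range is limited). The gripper opens to 85 mm and grips with 20 to 120 N. Pads are 22 mm wide; open, the fingers measure 114 mm over their backs; the gripper's body (76 mm by 85 mm) begins 54 mm behind the grasp point. The pads swing forward as they close: fully open they stand 13 mm farther back than shut.
Start: joints at [1.001, 0.048, 0.099, 1.622, 0, 1.443], TCP at [0.224, 0.475, 0.231] pointing down, gripper open.
Joint ranges: [-2.91, 2.91], [-0.99, 1.94], [-1.21, 1.42], [-2.12, 2.29], [-1.49, 1.47], [-3.14, 3.14]. Speed limits (rad/s): [2.79, 2.79, 3.14, 3.14, 3.14, 3.14].

## Interface

Orientations are given as [roll, pitch, yaw] about the fixed x, y, z axes, in that order (R = Rz(yaw) Ry(pitch) Rx(roll)).
In Python, from station import sensors, cams, robot gives the robot as it stands.
- The arm moves only by the tool carry_out, never from a script. Its argument "deltas" is a list of rows, each an object with "jaw": the finger opening in mm, from 0 to 85.4; "delta_pos": the shift along the tool's x, y, z in mm, a list of three; "turn": the turn, a rotation vector about the tool's x, y, z in rad, a list of three. In form: [{"jaw": jaw, "delta_pos": [tx, ty, tz], "turn": [rx, ry, rz]}, ...]. A call has 1 to 12 rows; each row is the pose to reach, as a shift and turn from the pose commanded when the call began, along the tool's axes at that moment; what a row does not reach only later rows make up. A row lasts 1/8 s, in which the tool goes at most 62.5 mm and 10.7 degrees, less where a joint would pass 70% of its speed; a pose out of reach is approached as far as the arm can. A call with a gripper value outside its range is refused whole. The fingers move at their own pace and stop on an object; "newtons" is the grip in N (left out, the last holds). Time passes only in rows, so rows that repeat a pose let the fingers close. It gives the time, the measured TCP pose, the force and the opening at its end, in the units of the state.
- sensors.state(): the state, without advancing time (a new reading comes with each control period).
- cams.camera(name): name is "scene" or "top" or "wrist"; returns the picture (384x512x3 uint8, red, green, blue); there is no depth.
- cams.get_calibration(name): a dict with "fx", "fy", "cx", "cy" (pixels), "dist_coeffs" ([k1, k2, p1, p2, k3] as OpenCV has them; the pictures are not rectified), "rvec" (rotation vector, rad) and "tvec" (3), from world to camera coordinates, as OpenCV has them; the wrist camera has in their place "mount" (4x4, takes a point from camera to tool coordinates, whose origin is the TCP and whose axes are the flange's). Camera axes: x right, y down, z forward; pixel columns grow to the right and rows downward; lengths in m; the calibration is good to about 2 mm. A picture is of the moment at which its call begins: read the wrist's pose just before it. get_calibration takes no time and is no camera call.
- robot.job_done(): hands the job in, once; it reports no verdict.
The state is a dict: "clock": time; "joints": joint angles; "joint_velocities": joint speeds; "joint_efforts": joint torques, N m; "ee_pos": TCP position; "tool_rot": TCP orientation; "ft_force": force on the tool from outside, world axes, zero at the start; "wrist_torque": the same for the moment, N m; "width": finger opening in m.
Only numpy, scipy, OpenCV 4.12 (cv2) and the standard library are available. Lean on these libraries where they do the work, as an engineer would, in place of code of your own. Each camera call takes 0.05 s, during which the arm holds its last target.

## Task

Sort the five returned goods on the paint-aisle counter into their bins: both roller sleeves go lying flat on the floor of the large oblong roller tray, both sample tins go standing upright on the floor of the square carton, and the sanding block goes flat, abrasive side down, in the small shallow metal tray. Set each thing down gently rather than dropping it, never tip a tin over, and leave the big paint can and the tape roll where they are.

Things in the scene. Friction and masses are not known exactly. Their poses are not given: they have to be found in the camera images.
- sleeve_a_mid (a point): A mini paint-roller sleeve: an off-white fuzzy tube with a dark bore at each end, 38 mm diameter, 100 mm long, lying on its side, about 50 g; it does not roll away. The point is its centre (19 mm above what it lies on); x runs along the tube, z is up. The two sleeves are alike.
- sleeve_b_mid (a point): A mini paint-roller sleeve: an off-white fuzzy tube with a dark bore at each end, 38 mm diameter, 100 mm long, lying on its side, about 50 g; it does not roll away. The point is its centre (19 mm above what it lies on); x runs along the tube, z is up. The two sleeves are alike.
- tin_a_mid (a point): A sample paint tin: small bare-metal tin with a plain paper band and a flat pressed lid, 52 mm diameter, 58 mm tall, standing upright, about 150 g. The point is its centre (29 mm above its underside); z is up along its axis. The two tins are alike.
- tin_b_mid (a point): A sample paint tin: small bare-metal tin with a plain paper band and a flat pressed lid, 52 mm diameter, 58 mm tall, standing upright, about 150 g. The point is its centre (29 mm above its underside); z is up along its axis. The two tins are alike.
- block_mid (a point): The sanding block: a brown cork block 95 mm (x) by 50 mm (y) by 28 mm (z) with a dark abrasive underside, lying flat, about 70 g. The point is its centre (14 mm above its underside); x runs along its length, z is up.
- roller_tray: The roller tray: the largest bin, an oblong open black plastic tray with thin ribs on its floor, fixed to the counter. Outside 130 mm (x) by 190 mm (y) by 35 mm high, walls and floor 4 mm thick. Origin: centre of its underside, on the counter (z = 0); z up. Room for two sleeves side by side, each lying along x, about 42 mm either side of the middle.
- carton: The carton: a square open cardboard box without flaps, fixed to the counter. Outside 150 mm (x) by 150 mm (y) by 45 mm high, walls and floor 4 mm thick. Origin: centre of its underside, on the counter; z up. Room for two tins standing next to each other, about 37 mm either side of the middle.
- metal_tray: The metal tray: the smallest and shallowest bin, an oblong open bare-metal tray, fixed to the counter. Outside 110 mm (x) by 150 mm (y) by 25 mm high, walls and floor 4 mm thick. Origin: centre of its underside, on the counter; z up. The block fits with its length along y.
- paint_can: Bystander: a large full paint can, 108 mm diameter, 125 mm tall, on the counter to the left. Origin: centre of its underside.
- tape_roll: Bystander: a roll of masking tape lying flat, 104 mm outer diameter, 36 mm high, on the counter to the right. Origin: centre of its underside.
Mind the look-alikes: they are no part of the job. Leave any orange look-alike of the part that bears sleeve_a_mid alone. Leave any red look-alike of the metal_tray alone.

How it is judged:
At the end, for the whole second after the job is handed in: Inside their bins, at rest on the floor (centre within 8 mm of resting height): both sleeves level within 0.17 rad in the roller tray, both tins upright within 0.15 rad in the carton, the block flat within 0.15 rad, abrasive side down, in the metal tray (x of sleeve_a_mid in the frame of roller_tray between -0.061 and 0.061 m and y of sleeve_a_mid in the frame of roller_tray between -0.091 and 0.091 m and z of sleeve_a_mid in the frame of roller_tray between 0.015 and 0.031 m and angle between sleeve_a_mid's own x axis and vertical between 1.4 and 1.74 rad and linear speed of each of sleeve_a, sleeve_b, tin_a, tin_b, sanding_block below 0.03 m/s and angular speed of each of sleeve_a, sleeve_b, tin_a, tin_b, sanding_block below 0.4 rad/s and x of sleeve_b_mid in the frame of roller_tray between -0.061 and 0.061 m and y of sleeve_b_mid in the frame of roller_tray between -0.091 and 0.091 m and z of sleeve_b_mid in the frame of roller_tray between 0.015 and 0.031 m and angle between sleeve_b_mid's own x axis and vertical between 1.4 and 1.74 rad and x of tin_a_mid in the frame of carton between -0.071 and 0.071 m and y of tin_a_mid in the frame of carton between -0.071 and 0.071 m and z of tin_a_mid in the frame of carton between 0.025 and 0.041 m and angle between each of tin_a_mid, tin_b_mid, block_mid's own z axis and vertical below 0.15 rad and x of tin_b_mid in the frame of carton between -0.071 and 0.071 m and y of tin_b_mid in the frame of carton between -0.071 and 0.071 m and z of tin_b_mid in the frame of carton between 0.025 and 0.041 m and x of block_mid in the frame of metal_tray between -0.051 and 0.051 m and y of block_mid in the frame of metal_tray between -0.071 and 0.071 m and z of block_mid in the frame of metal_tray between 0.01 and 0.026 m); the robot touches nothing.
It fails at once if a tin is tipped over (angle between any of tin_a_mid, tin_b_mid's own z axis and vertical above 0.7 rad).
It fails at once if one of the goods is dropped from more than about 40 mm or thrown (faster than 0.9 m/s while not held) ((linear speed of sleeve_a above 0.9 m/s and contact force between the fingers and sleeve_a below 0.1 N) or (linear speed of sleeve_b above 0.9 m/s and contact force between the fingers and sleeve_b below 0.1 N) or (linear speed of tin_a above 0.9 m/s and contact force between the fingers and tin_a below 0.1 N) or (linear speed of tin_b above 0.9 m/s and contact force between the fingers and tin_b below 0.1 N) or (linear speed of sanding_block above 0.9 m/s and contact force between the fingers and sanding_block below 0.1 N)).
It fails at once if the paint can or the tape roll is shifted more than 20 mm (distance of any of paint_can, tape_roll from where it was at the start of the episode above 0.02 m).
It also fails if it takes over 136 s, if anything falls off the work surface, if the arm or the gripper's body presses on something with over 40 N, if the wrist force passes 120 N, or if a joint passes its speed limit or range.

## Working session

There is one attempt and no reset: what is moved stays moved. The work goes in short steps, Python scripts to look and compute and a tool call to move; the robot and the scene stay as the last step left them, time stands still between calls to the robot, and variables do not carry over. Pictures are saved under pics/ and viewed, and the job is handed in when it is done.

Besides the shell and the picture viewer there is one more tool, called after ">>>" by a JSON object that holds its "api" and its "payload". carry_out: Moves the arm, as the interface text tells. Its arguments: {"type":"object","properties":{"deltas":{"type":"array"},"newtons":{"type":"number"}},"required":["deltas"]}

```bash
ls; mkdir -p pics; python3 - <<'E'
from station import sensors, cams, robot
import cv2
s=sensors.state(); print({k:s[k] for k in ('clock','ee_pos','tool_rot','width','ft_force')}, robot.hold_point_z)
for n in ("scene","top","wrist"):
    im=cams.camera(n); cv2.imwrite(f"pics/{n}0.png",im[:,:,::-1]); print(n,cams.get_calibration(n))
E
```

```text
pics
{'clock': 0.0, 'ee_pos': array([0.22416038, 0.47407471, 0.23012615]), 'tool_rot': array([-3.13928020e+00, -3.14789059e-04,  2.69978045e+00]), 'width': 0.08514248110500577, 'ft_force': array([0.12333545, 0.14489633, 0.6941037 ])} -0.0187
scene {'fx': 413.81266177478017, 'fy': 413.81266177478017, 'cx': 254.72864064149232, 'cy': 191.04190646088813, 'dist_coeffs': array([-0.14479874,  0.        ,  0.        ,  0.        ,  0.        ]), 'rvec': array([ 2.34681899,  0.61443126, -0.24327403]), 'tvec': array([-0.47276485, -0.1548778 ,  1.70722376])}
top {'fx': 437.33420330899776, 'fy': 437.33420330899776, 'cx': 252.33723582318672, 'cy': 190.9805976875858, 'dist_coeffs': array([0.02340353, 0.        , 0.        , 0.        , 0.        ]), 'rvec': array([ 2.16750411, -2.12346312,  0.16333615]), 'tvec': array([0.00761571, 0.53408504, 1.390831  ])}
wrist {'fx': 311.55046540867795, 'fy': 311.55046540867795, 'cx': 257.01602699446084, 'cy': 191.57784049025858, 'dist_coeffs': array([-0.01963224,  0.        ,  0.        ,  0.        ,  0.        ]), 'mount': array([[-9.61639814e-05, -9.55869711e-01, -2.93790890e-01,
         7.47999590e-02],
       [ 9.99999217e-01, -4.58494317e-04,  1.16442319e-03,
        -2.08497517e-04],
       [-1.24773831e-03, -2.93790548e-01,  9.55869006e-01,
        -1.42910651e-01],
       [ 0.00000000e+00,  0.00000000e+00,  0.00000000e+00,
         1.00000000e+00]])}
```

View pics/top0.png

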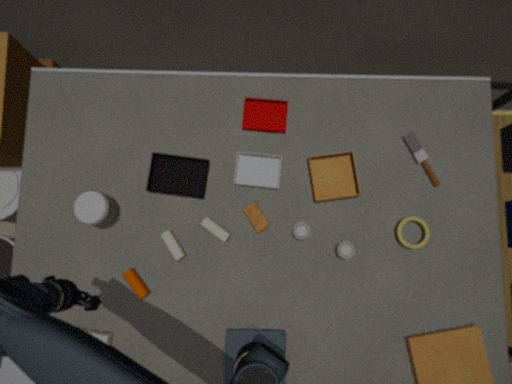

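View pics/scene0.png

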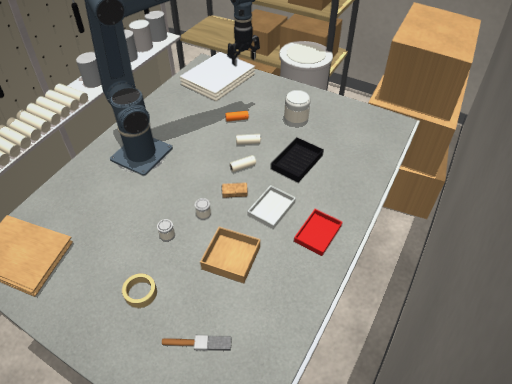

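View pics/wrist0.png

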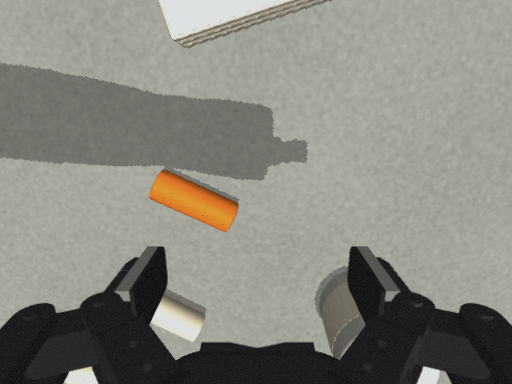

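The top view shows the black tray at about (179,176), the metal tray at (258,170), and the carton at (333,177). The sleeves are at (173,245) and (215,229), the block at (256,218), and the tins at (302,231) and (345,249). The look-alikes are an orange sleeve at (137,283) and a red tray at (265,115). Next I'll measure them.

```bash
cat > h.py <<'E'
import numpy as np, cv2
from scipy.spatial.transform import Rotation as R
from station import sensors, cams, robot
def pose():
    s=sensors.state(); T=np.eye(4); T[:3,:3]=R.from_euler('xyz',s['tool_rot']).as_matrix(); T[:3,3]=s['ee_pos']; return T
def cam_pose(n,T=None):
    c=cams.get_calibration(n)
    if n=='wrist': return c,T@c['mount']
    X=np.eye(4); Rm=cv2.Rodrigues(c['rvec'])[0]; X[:3,:3]=Rm.T; X[:3,3]=-Rm.T@c['tvec']; return c,X
def cast(n,px,z,T=None):
    c,X=cam_pose(n,T); K=np.array([[c['fx'],0,c['cx']],[0,c['fy'],c['cy']],[0,0,1]])
    u=cv2.undistortPoints(np.array(px,float).reshape(-1,1,2),K,c['dist_coeffs']).reshape(-1,2)
    d=np.c_[u,np.ones(len(u))]@X[:3,:3].T; o=X[:3,3]
    return o+d*((z-o[2])/d[:,2])[:,None]
def proj(n,P,T=None):
    c,X=cam_pose(n,T); K=np.array([[c['fx'],0,c['cx']],[0,c['fy'],c['cy']],[0,0,1]])
    W=np.linalg.inv(X); return cv2.projectPoints(np.array(P,float).reshape(-1,1,3),cv2.Rodrigues(W[:3,:3])[0],W[:3,3],K,c['dist_coeffs'])[0].reshape(-1,2)
def tool(P,T=None):
    T=pose() if T is None else T
    return (np.linalg.inv(T)@np.r_[P,1])[:3]*1000
E
python3 - <<'E'
from h import *
im=cv2.imread('pics/top0.png'); cv2.imwrite('pics/top0crop.png',cv2.resize(im[90:310,60:450],None,fx=2.05,fy=2.05,interpolation=cv2.INTER_CUBIC))
hsv=cv2.cvtColor(im,cv2.COLOR_BGR2HSV)
H,S,V=cv2.split(hsv)
masks={'white':(S<60)&(V>165),'brown':(H>8)&(H<25)&(S>100),'black':(V<50),'red':(H<5)&(S>180),}
for k,m in masks.items():
    n,l,st,c=cv2.connectedComponentsWithStats(m.astype(np.uint8))
    for i in range(1,n):
        if st[i,4]>40 and 100<c[i][0]<440 and 90<c[i][1]<300:
            pts=np.argwhere(l==i)[:,::-1].astype(np.float32)
            r=cv2.minAreaRect(pts)
            box=cv2.boxPoints(r)
            for z in (0.02,):
                w=cast('top',box,z); cc=cast('top',[r[0]],z)[0]
                e=w[1]-w[0],w[2]-w[1]
                print(k,st[i,4],np.round(r[0]),'ctr',np.round(cc,3)[:2],[ (round(np.linalg.norm(v),3),round(np.degrees(np.arctan2(v[1],v[0])))) for v in e])
E
```

```text
brown 2141 [334. 176.] ctr [ 0.593 -0.251] [(np.float64(0.16), -81), (np.float64(0.156), -173)]
brown 152 [430. 173.] ctr [ 0.61  -0.572] [(np.float64(0.019), -59), (np.float64(0.092), -152)]
brown 428 [256. 217.] ctr [0.45  0.004] [(np.float64(0.049), -58), (np.float64(0.094), -148)]
brown 44 [422. 232.] ctr [ 0.414 -0.538] [(np.float64(0.024), -80), (np.float64(0.066), -174)]
brown 404 [136. 283.] ctr [0.231 0.386] [(np.float64(0.042), -55), (np.float64(0.105), -143)]
black 2262 [178. 175.] ctr [0.584 0.268] [(np.float64(0.133), -4), (np.float64(0.196), -97)]
red 1143 [265. 115.] ctr [ 0.8   -0.018] [(np.float64(0.111), -4), (np.float64(0.145), -94)]
```

View pics/top0crop.png

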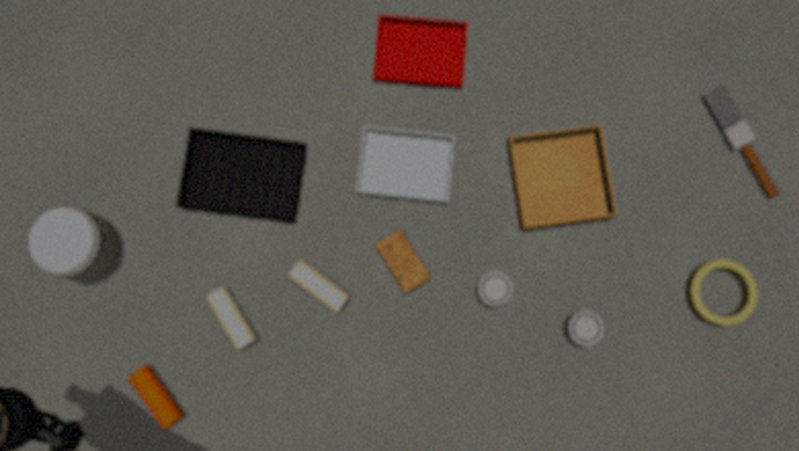

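```bash
python3 - <<'E'
from h import *
im=cv2.imread('pics/top0.png')
hsv=cv2.cvtColor(im,cv2.COLOR_BGR2HSV)
H,S,V=cv2.split(hsv); print(V[170,258],hsv[231,302],hsv[229,215],hsv[200,215])
m=(V>125)&(S<90)
n,l,st,c=cv2.connectedComponentsWithStats(m.astype(np.uint8))
for i in range(1,n):
    if st[i,4]>40 and 100<c[i][0]<400 and 90<c[i][1]<300:
        pts=np.argwhere(l==i)[:,::-1].astype(np.float32); r=cv2.minAreaRect(pts); box=cv2.boxPoints(r)
        z=.058 if st[i,4]<300 and c[i][0]>280 else .02
        w=cast('top',box,z); cc=cast('top',[r[0]],z)[0]; e=w[1]-w[0],w[2]-w[1]
        print(st[i,4],np.round(r[0]),np.round(cc,3)[:2],[ (round(np.linalg.norm(v),3),round(np.degrees(np.arctan2(v[1],v[0])))) for v in e])
# scene camera check
for nm,P in dict(carton=[.593,-.251,.045],block=[.45,.004,.028],blk=[.584,.268,.035]).items(): print(nm,proj('scene',[P]))
print(pose()[:3,:3].round(2))
E
```

```text
135 [ 36  10 134] [170   6 137] [ 26  20 102]
1172 [258. 171.] [0.605 0.001] [(np.float64(0.096), -5), (np.float64(0.144), -95)]
257 [215. 229.] [0.409 0.139] [(np.float64(0.029), -35), (np.float64(0.095), -125)]
82 [302. 230.] [ 0.407 -0.141] [(np.float64(0.029), -89), (np.float64(0.029), -180)]
269 [172. 244.] [0.355 0.277] [(np.float64(0.03), -57), (np.float64(0.097), -146)]
83 [346. 250.] [ 0.35 -0.28] [(np.float64(0.028), -89), (np.float64(0.028), 179)]
carton [[229.84425461 251.02244288]]
block [[233.43173854 187.60234924]]
blk [[296.77592738 155.70310749]]
[[-0.9   0.43 -0.  ]
 [ 0.43  0.9  -0.  ]
 [ 0.   -0.   -1.  ]]
```

```bash
cat >> h.py <<'E'
def go(x,y,z,toolx_deg):
    """print tool delta + turn to reach TCP (x,y,z) vertical, tool x axis at world angle"""
    T=pose(); a=np.radians(toolx_deg); c,s=np.cos(a),np.sin(a)
    G=np.array([[c,s,0],[s,-c,0],[0,0,-1.]])
    d=T[:3,:3].T@(np.array([x,y,z])-T[:3,3])*1000
    r=R.from_matrix(T[:3,:3].T@G).as_rotvec()
    print('delta_pos',d.round(1),'turn',r.round(4),'rows>=',round(max(np.linalg.norm(d)/62.5,np.degrees(np.linalg.norm(r))/10.7),1), 'cur',T[:3,3].round(4), 'toolx',np.degrees(np.arctan2(T[1,0],T[0,0])).round(2))
E
python3 -c "
from h import *
go(.355,.277,.21,214)"
```

```text
delta_pos [-202.5 -122.3   20.6] turn [-0.0015 -0.0012 -1.0352] rows>= 5.5 cur [0.2242 0.4742 0.2304] toolx 154.69
```

>>> {"api": "carry_out", "payload": {"deltas": [{"jaw": 85,"delta_pos": [-202,-122,20],"turn": [0,0,-1.035]},{"jaw": 85,"delta_pos": [-202,-122,20],"turn": [0,0,-1.035]},{"jaw": 85,"delta_pos": [-202,-122,20],"turn": [0,0,-1.035]},{"jaw": 85,"delta_pos": [-202,-122,20],"turn": [0,0,-1.035]},{"jaw": 85,"delta_pos": [-202,-122,20],"turn": [0,0,-1.035]},{"jaw": 85,"delta_pos": [-202,-122,20],"turn": [0,0,-1.035]},{"jaw": 85,"delta_pos": [-202,-122,20],"turn": [0,0,-1.035]},{"jaw": 85,"delta_pos": [-202,-122,20],"turn": [0,0,-1.035]},{"jaw": 85,"delta_pos": [-202,-122,20],"turn": [0,0,-1.035]},{"jaw": 85,"delta_pos": [-202,-122,20],"turn": [0,0,-1.035]}], "newtons": 30}}

```text
clock: 1.4
ee_pos: [0.3547, 0.2782, 0.2113]
tool_rot: [-3.142, -0.0, -2.548]
ft_force: [-0.3, -0.3, 0.6]
width: 0.0848
```

```bash
python3 - <<'E'
from h import *
T=pose(); np.save('T1.npy',T); im=cams.camera('wrist'); cv2.imwrite('pics/w1.png',im[:,:,::-1])
print(T.round(4)); print(proj('wrist',[[.355,.277,.02],[.409,.139,.02],[.231,.386,.02]],T))
E
```

```text
[[-8.292e-01 -5.589e-01 -0.000e+00  3.547e-01]
 [-5.589e-01  8.292e-01 -0.000e+00  2.782e-01]
 [ 1.000e-04 -0.000e+00 -1.000e+00  2.113e-01]
 [ 0.000e+00  0.000e+00  0.000e+00  1.000e+00]]
[[256.01859773 166.71930599]
 [120.7531712  137.2411348 ]
 [406.32498347 128.18713431]]
```

View pics/w1.png

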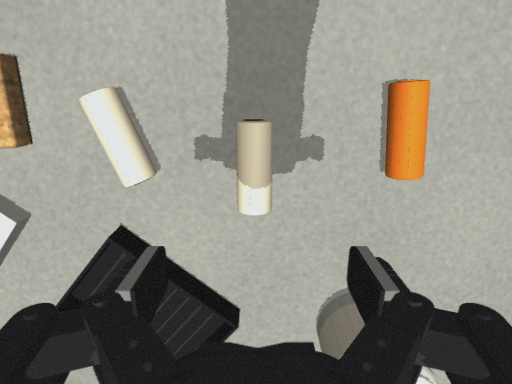

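The sleeve under the gripper spans columns 237–272 and rows 118–214, aligned with tool x. Sleeve b runs from (100,93) to (138,182). I'll compute positions and the grasp.

```bash
python3 - <<'E'
from h import *
T=np.load('T1.npy')
im=cv2.imread('pics/w1.png'); hsv=cv2.cvtColor(im,cv2.COLOR_BGR2HSV); H,S,V=cv2.split(hsv)
# sleeve b mask
m=((V>170)&(H>10)&(H<35)&(S>15)).astype(np.uint8); m[230:]=0
n,l,st,c=cv2.connectedComponentsWithStats(m)
for i in range(1,n):
    if st[i,4]>200:
        r=cv2.minAreaRect(np.argwhere(l==i)[:,::-1].astype(np.float32)); b=cv2.boxPoints(r); w=cast('wrist',b,.025,T)
        e=w[1]-w[0],w[2]-w[1]; cc=cast('wrist',[r[0]],.022,T)[0]
        print(st[i],np.round(r[0]),cc.round(4),[(round(np.linalg.norm(v),3),round(np.degrees(np.arctan2(v[1],v[0])),1)) for v in e])
a=cast('wrist',[[254.5,119],[254.5,166],[254.5,213]],.022,T); print(a.round(4)); print([tool(p,T).round(1) for p in a])
for row in (140,160,200): print(row, im[row,228:282].mean(1).round().astype(int))
E
```

```text
[ 78   0  67  74 896] [107.  30.] [0.323  0.0811 0.022 ] [(np.float64(0.047), np.float64(162.3)), (np.float64(0.072), np.float64(80.0))]
[121   0  46  53 497] [147.  28.] [0.2994 0.1125 0.022 ] [(np.float64(0.027), np.float64(149.1)), (np.float64(0.053), np.float64(62.4))]
[338   0  42  33 287] [360.  15.] [0.1757 0.2768 0.022 ] [(np.float64(0.036), np.float64(138.3)), (np.float64(0.027), np.float64(56.4))]
[376   0  64  51 729] [408.  25.] [0.1565 0.32   0.022 ] [(np.float64(0.044), np.float64(-140.1)), (np.float64(0.06), np.float64(124.6))]
[154   2  32  47 307] [171.  25.] [0.2846 0.1311 0.022 ] [(np.float64(0.018), np.float64(153.2)), (np.float64(0.042), np.float64(67.7))]
[316   4  26  47 256] [328.  27.] [0.2017 0.2576 0.022 ] [(np.float64(0.04), np.float64(-147.9)), (np.float64(0.024), np.float64(120.4))]
[177  12  49  43 413] [200.  32.] [0.2747 0.1573 0.022 ] [(np.float64(0.033), np.float64(-178.0)), (np.float64(0.044), np.float64(99.2))]
[ 55  15  52  29 337] [80. 29.] [0.3363 0.0591 0.022 ] [(np.float64(0.025), np.float64(-158.3)), (np.float64(0.049), np.float64(121.5))]
[
[... 2628 characters left out ...]
rray([-53. ,  -2.9, 189.3])]
140 [112 110 110 111 115 117 117 111 110 125 135 141 148 156 162 164 169 170
 175 177 182 185 183 185 189 191 191 194 194 197 194 192 189 186 182 179
 175 172 169 164 156 154 141 125 117 119 118 119 117 116 116 116 114 115]
160 [116 115 117 118 123 120 121 115 110 120 135 139 146 155 159 168 168 170
 175 177 182 183 185 189 193 191 191 191 192 194 193 187 187 181 180 176
 174 171 165 163 156 145 136 122 117 116 114 118 114 116 119 121 121 118]
200 [167 171 171 172 173 172 175 171 163 151 162 191 201 210 218 223 223 226
 225 227 227 228 229 229 230 229 229 230 229 229 229 228 228 226 226 224
 223 219 213 205 196 181 155 145 167 175 175 177 178 176 175 177 177 175]
```

>>> {"api": "carry_out", "payload": {"deltas": [{"jaw": 85,"delta_pos": [0,-3,60],"turn": [0,0,0]},{"jaw": 85,"delta_pos": [0,-3,120],"turn": [0,0,0]},{"jaw": 85,"delta_pos": [0,-3,170],"turn": [0,0,0]},{"jaw": 85,"delta_pos": [0,-3,195],"turn": [0,0,0]},{"jaw": 85,"delta_pos": [0,-3,208],"turn": [0,0,0]},{"jaw": 36,"delta_pos": [0,-3,208],"turn": [0,0,0]},{"jaw": 30,"delta_pos": [0,-3,208],"turn": [0,0,0]},{"jaw": 30,"delta_pos": [0,-3,208],"turn": [0,0,0]},{"jaw": 30,"delta_pos": [0,-3,208],"turn": [0,0,0]},{"jaw": 30,"delta_pos": [0,-3,208],"turn": [0,0,0]}], "newtons": 30}}

```text
clock: 2.7
ee_pos: [0.3582, 0.2763, 0.0052]
tool_rot: [-3.141, 0.004, -2.548]
ft_force: [0.1, -0.6, 6.0]
width: 0.0373
```

```bash
python3 -c "
from h import *
go(.570,.268,.20,174)"
```

```text
delta_pos [-171.7 -125.4 -194.1] turn [0.001  0.0038 0.698 ] rows>= 4.6 cur [0.3582 0.2763 0.0052] toolx -146.01
```

>>> {"api": "carry_out", "payload": {"deltas": [{"jaw": 30,"delta_pos": [0,0,-30],"turn": [0,0,0]},{"jaw": 30,"delta_pos": [0,0,-75],"turn": [0,0,0]},{"jaw": 30,"delta_pos": [-10,-8,-125],"turn": [0,0,0]},{"jaw": 30,"delta_pos": [-40,-30,-160],"turn": [0,0,0.1]},{"jaw": 30,"delta_pos": [-75,-55,-190],"turn": [0,0,0.25]},{"jaw": 30,"delta_pos": [-110,-80,-194],"turn": [0,0,0.4]},{"jaw": 30,"delta_pos": [-145,-105,-194],"turn": [0,0,0.55]},{"jaw": 30,"delta_pos": [-165,-120,-194],"turn": [0,0,0.65]},{"jaw": 30,"delta_pos": [-172,-125,-194],"turn": [0,0.0,0.7]},{"jaw": 30,"delta_pos": [-172,-125,-194],"turn": [0,0,0.7]}]}}

```text
clock: 3.95
ee_pos: [0.5693, 0.2676, 0.1963]
tool_rot: [-3.141, -0.002, 3.035]
ft_force: [-0.4, 0.9, -0.1]
width: 0.0377
```

```bash
python3 - <<'E'
from h import *
T=pose(); np.save('T2.npy',T); im=cams.camera('wrist'); cv2.imwrite('pics/w2.png',im[:,:,::-1])
print(T.round(4),sensors.state()['width'])
E
```

```text
[[-9.943e-01  1.067e-01 -1.600e-03  5.693e-01]
 [ 1.067e-01  9.943e-01 -5.000e-04  2.676e-01]
 [ 1.500e-03 -7.000e-04 -1.000e+00  1.963e-01]
 [ 0.000e+00  0.000e+00  0.000e+00  1.000e+00]] 0.03714910942248143
```

View pics/w2.png

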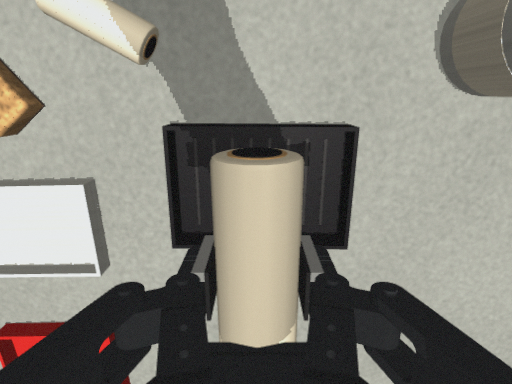

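The tray rim corners are at (163,125), (358,126), (349,248) and (171,248). The sleeve is held straight and the tray is aligned with the tool.

```bash
python3 - <<'E'
from h import *
T=np.load('T2.npy')
w=cast('wrist',[[163,125],[358,126],[349,248],[171,248]],.035,T); print(w.round(4), w.mean(0).round(4))
e=w[1]-w[0]; f=w[2]-w[1]; g=w[2]-w[3]
for v in (e,f,g,w[3]-w[0]): print(np.linalg.norm(v).round(3),np.degrees(np.arctan2(v[1],v[0])).round(1))
E
```

```text
[[0.5115 0.1829 0.035 ]
 [0.5325 0.3693 0.035 ]
 [0.662  0.358  0.035 ]
 [0.6413 0.1661 0.035 ]] [0.5868 0.2691 0.035 ]
0.188 83.6
0.13 -5.0
0.193 83.8
0.131 -7.4
```

```bash
python3 -c "
from h import *
go(.5915,.311,.013,173.8)"
```

```text
delta_pos [-18.3  45.5 183.6] turn [-0.0005 -0.0015  0.002 ] rows>= 3.0 cur [0.5688 0.2678 0.1966] toolx 173.92
```

>>> {"api": "carry_out", "payload": {"deltas": [{"jaw": 30,"delta_pos": [-10,25,20],"turn": [0,0,0]},{"jaw": 30,"delta_pos": [-18,45,60],"turn": [0,0,0]},{"jaw": 30,"delta_pos": [-18,45,110],"turn": [0,0,0]},{"jaw": 30,"delta_pos": [-18,45,145],"turn": [0,0,0]},{"jaw": 30,"delta_pos": [-18,45,165],"turn": [0,0,0]},{"jaw": 30,"delta_pos": [-18,45,175],"turn": [0,0,0]},{"jaw": 30,"delta_pos": [-18,45,181],"turn": [0,0,0]},{"jaw": 30,"delta_pos": [-18,45,184],"turn": [0,0,0]},{"jaw": 30,"delta_pos": [-18,45,184],"turn": [0,0,0]}]}}

```text
clock: 5.12
ee_pos: [0.5925, 0.311, 0.0144]
tool_rot: [3.141, 0.002, 3.035]
ft_force: [0.5, 0.1, -0.5]
width: 0.0375
```

Not touching yet, so I'll go down a few mm more, then release and rise.

>>> {"api": "carry_out", "payload": {"deltas": [{"jaw": 30,"delta_pos": [0,0,3],"turn": [0,0,0]},{"jaw": 30,"delta_pos": [0,0,4],"turn": [0,0,0]},{"jaw": 30,"delta_pos": [0,0,4],"turn": [0,0,0]}]}}

```text
clock: 5.5
ee_pos: [0.5919, 0.3108, 0.0094]
tool_rot: [3.142, 0.0, 3.035]
ft_force: [0.1, 0.4, -0.5]
width: 0.0373
```

>>> {"api": "carry_out", "payload": {"deltas": [{"jaw": 45,"delta_pos": [0,0,0],"turn": [0,0,0]},{"jaw": 55,"delta_pos": [0,0,0],"turn": [0,0,0]},{"jaw": 55,"delta_pos": [0,0,0],"turn": [0,0,0]},{"jaw": 55,"delta_pos": [0,0,-15],"turn": [0,0,0]},{"jaw": 55,"delta_pos": [0,0,-50],"turn": [0,0,0]},{"jaw": 70,"delta_pos": [0,0,-110],"turn": [0,0,0]},{"jaw": 85,"delta_pos": [0,0,-170],"turn": [0,0,0]},{"jaw": 85,"delta_pos": [0,0,-200],"turn": [0,0,0]},{"jaw": 85,"delta_pos": [0,0,-200],"turn": [0,0,0]}]}}

```text
clock: 6.62
ee_pos: [0.5939, 0.3116, 0.2154]
tool_rot: [3.137, 0.009, 3.035]
ft_force: [0.5, -1.2, 0.6]
width: 0.0852
```

```bash
python3 - <<'E'
from h import *
T=pose(); im=cams.camera('wrist'); cv2.imwrite('pics/w3.png',im[:,:,::-1])
go(.409,.140,.21,230)
E
```

```text
delta_pos [ 164.5 -189.8    1. ] turn [-0.      0.0052 -0.9795] rows>= 5.2 cur [0.5928 0.3112 0.2122] toolx 173.88
```

View pics/w3.png

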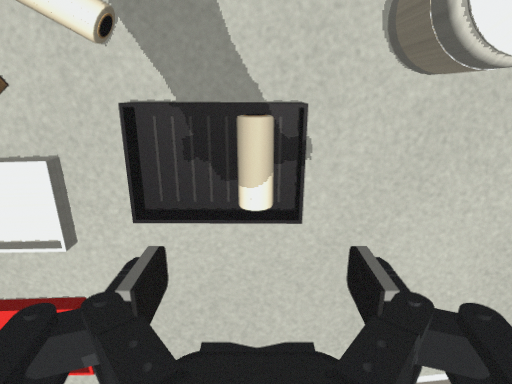

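Sleeve a is lying flat in the tray, at about (256,162). Now sleeve b.

>>> {"api": "carry_out", "payload": {"deltas": [{"jaw": 85,"delta_pos": [165,-190,1],"turn": [0,0,-0.98]},{"jaw": 85,"delta_pos": [165,-190,1],"turn": [0,0,-0.98]},{"jaw": 85,"delta_pos": [165,-190,1],"turn": [0,0,-0.98]},{"jaw": 85,"delta_pos": [165,-190,1],"turn": [0,0,-0.98]},{"jaw": 85,"delta_pos": [165,-190,1],"turn": [0,0,-0.98]},{"jaw": 85,"delta_pos": [165,-190,1],"turn": [0,0,-0.98]},{"jaw": 85,"delta_pos": [165,-190,1],"turn": [0,0,-0.98]},{"jaw": 85,"delta_pos": [165,-190,1],"turn": [0,0,-0.98]},{"jaw": 85,"delta_pos": [165,-190,1],"turn": [0,0,-0.98]}]}}

```text
clock: 7.8
ee_pos: [0.4074, 0.1395, 0.2078]
tool_rot: [3.141, -0.001, -2.269]
ft_force: [0.4, -0.2, 0.6]
width: 0.0849
```

```bash
python3 - <<'E'
from h import *
T=pose(); np.save('T4.npy',T); im=cams.camera('wrist'); cv2.imwrite('pics/w4.png',im[:,:,::-1]); print(T.round(4))
E
```

```text
[[-6.425e-01 -7.663e-01 -1.000e-03  4.074e-01]
 [-7.663e-01  6.425e-01 -2.000e-04  1.395e-01]
 [ 8.000e-04  7.000e-04 -1.000e+00  2.078e-01]
 [ 0.000e+00  0.000e+00  0.000e+00  1.000e+00]]
```

View pics/w4.png

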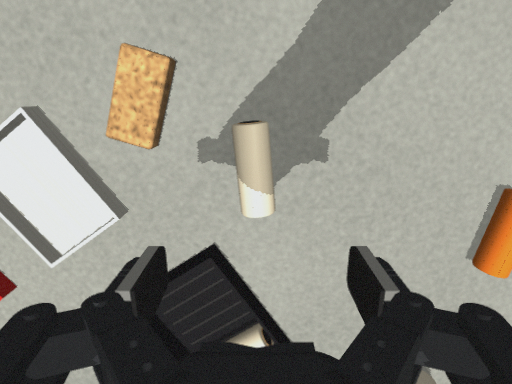

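Sleeve b's axis runs from (251.5,124) to (257,213). The block's top face is at about (140,95).

```bash
python3 - <<'E'
from h import *
T=np.load('T4.npy')
a=cast('wrist',[[251.5,124],[257,213]],.022,T); v=a[0]-a[1]
print([tool(p,T).round(1) for p in a],np.degrees(np.arctan2(v[1],v[0])))
m=a.mean(0); print(m)
go(m[0],m[1],.003,np.degrees(np.arctan2(v[1],v[0])))
E
```

```text
[array([ 46.9,  -5.8, 185.8]), array([-5.170e+01, -1.000e-01,  1.858e+02])] -126.67376089519377
[0.41097154 0.13941086 0.022     ]
delta_pos [ -2.3  -2.9 205. ] turn [ 0.0005 -0.0006 -0.0576] rows>= 3.3 cur [0.4074 0.1395 0.208 ] toolx -129.97
```

>>> {"api": "carry_out", "payload": {"deltas": [{"jaw": 85,"delta_pos": [-2,-3,60],"turn": [0,0,-0.058]},{"jaw": 85,"delta_pos": [-2,-3,120],"turn": [0,0,-0.058]},{"jaw": 85,"delta_pos": [-2,-3,170],"turn": [0,0,-0.058]},{"jaw": 85,"delta_pos": [-2,-3,193],"turn": [0,0,-0.058]},{"jaw": 85,"delta_pos": [-2,-3,204],"turn": [0,0,-0.058]},{"jaw": 40,"delta_pos": [-2,-3,204],"turn": [0,0,-0.058]},{"jaw": 30,"delta_pos": [-2,-3,204],"turn": [0,0,-0.058]},{"jaw": 30,"delta_pos": [-2,-3,204],"turn": [0,0,-0.058]},{"jaw": 30,"delta_pos": [-2,-3,204],"turn": [0,0,-0.058]},{"jaw": 30,"delta_pos": [-2,-3,204],"turn": [0,0,-0.058]}]}}

```text
clock: 9.1
ee_pos: [0.4128, 0.1394, 0.0061]
tool_rot: [-3.139, 0.003, -2.21]
ft_force: [-0.6, -0.2, 4.7]
width: 0.0374
```

```bash
python3 - <<'E'
from h import *
go(.5825,.227,.20,173.8)
go(.5825,.227,.010,173.8)
E
```

```text
delta_pos [-172.1  -84.3 -193.2] turn [-9.0000e-04  3.9000e-03  1.0394e+00] rows>= 5.6 cur [0.4128 0.1394 0.0061] toolx -126.64
delta_pos [-171.6  -83.9   -3.2] turn [-9.0000e-04  3.9000e-03  1.0394e+00] rows>= 5.6 cur [0.4128 0.1394 0.0061] toolx -126.64
```

>>> {"api": "carry_out", "payload": {"deltas": [{"jaw": 30,"delta_pos": [0,0,-30],"turn": [0,0,0]},{"jaw": 30,"delta_pos": [0,0,-75],"turn": [0,0,0]},{"jaw": 30,"delta_pos": [-15,-8,-120],"turn": [0,0,0.05]},{"jaw": 30,"delta_pos": [-45,-22,-150],"turn": [0,0,0.2]},{"jaw": 30,"delta_pos": [-75,-37,-155],"turn": [0,0,0.37]},{"jaw": 30,"delta_pos": [-105,-52,-155],"turn": [0,0,0.54]},{"jaw": 30,"delta_pos": [-135,-66,-155],"turn": [0,0,0.71]},{"jaw": 30,"delta_pos": [-160,-78,-155],"turn": [0,0,0.88]},{"jaw": 30,"delta_pos": [-172,-84,-155],"turn": [0,0,1.04]},{"jaw": 30,"delta_pos": [-172,-84,-155],"turn": [0,0,1.04]},{"jaw": 30,"delta_pos": [-172,-84,-155],"turn": [0,0,1.04]}]}}

```text
clock: 10.48
ee_pos: [0.5804, 0.2266, 0.159]
tool_rot: [-3.141, -0.001, 3.035]
ft_force: [-1.0, -0.1, -0.7]
width: 0.0373
```

```bash
python3 - <<'E'
from h import *
go(.5825,.227,.010,173.8)
im=cams.camera('wrist'); cv2.imwrite('pics/w5.png',im[:,:,::-1]); print(sensors.state()['width'])
E
```

```text
delta_pos [ -2.2   0.7 149. ] turn [-0.0006 -0.0013  0.0016] rows>= 2.4 cur [0.5804 0.2266 0.159 ] toolx 173.89
0.03742377812292849
```

View pics/w5.png

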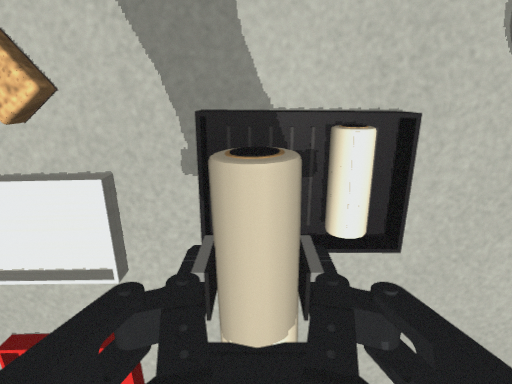

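Sleeve b is held over the free half of the tray. Going down.

>>> {"api": "carry_out", "payload": {"deltas": [{"jaw": 30,"delta_pos": [-2,0,40],"turn": [0,0,0]},{"jaw": 30,"delta_pos": [-2,0,85],"turn": [0,0,0]},{"jaw": 30,"delta_pos": [-2,0,120],"turn": [0,0,0]},{"jaw": 30,"delta_pos": [-2,0,138],"turn": [0,0,0]},{"jaw": 30,"delta_pos": [-2,0,145],"turn": [0,0,0]},{"jaw": 30,"delta_pos": [-2,0,149],"turn": [0,0,0]},{"jaw": 30,"delta_pos": [-2,0,149],"turn": [0,0,0]},{"jaw": 30,"delta_pos": [-2,0,149],"turn": [0,0,0]}]}}

```text
clock: 11.52
ee_pos: [0.5842, 0.227, 0.0118]
tool_rot: [3.141, 0.002, 3.033]
ft_force: [0.8, -0.3, 0.6]
width: 0.0379
```

Release, rise, then head for the block.

>>> {"api": "carry_out", "payload": {"deltas": [{"jaw": 30,"delta_pos": [0,0,1],"turn": [0,0,0]},{"jaw": 45,"delta_pos": [0,0,1],"turn": [0,0,0]},{"jaw": 54,"delta_pos": [0,0,1],"turn": [0,0,0]},{"jaw": 54,"delta_pos": [0,0,0],"turn": [0,0,0]},{"jaw": 54,"delta_pos": [0,0,-15],"turn": [0,0,0]},{"jaw": 54,"delta_pos": [0,0,-50],"turn": [0,0,0]},{"jaw": 70,"delta_pos": [0,0,-110],"turn": [0,0,0]},{"jaw": 85,"delta_pos": [0,0,-170],"turn": [0,0,0]},{"jaw": 85,"delta_pos": [0,0,-200],"turn": [0,0,0]},{"jaw": 85,"delta_pos": [0,0,-200],"turn": [0,0,0]}]}}

```text
clock: 12.78
ee_pos: [0.5853, 0.2273, 0.2161]
tool_rot: [3.138, 0.009, 3.033]
ft_force: [0.2, 0.2, 0.7]
width: 0.0851
```

```bash
python3 - <<'E'
from h import *
im=cams.camera('wrist'); cv2.imwrite('pics/w6.png',im[:,:,::-1])
T=np.load('T4.npy')
# block top-face corners in w4 
w=cast('wrist',[[122,44],[173,58],[153,148],[106,134]],.028,T); v=w[0]-w[3]; u=w[1]-w[0]
print(w.mean(0),np.linalg.norm(v),np.degrees(np.arctan2(v[1],v[0])),np.linalg.norm(u))
m=w.mean(0); go(m[0],m[1],.21,np.degrees(np.arctan2(v[1],v[0])))
# metal tray in w5
E
```

```text
[0.45060394 0.00737522 0.028     ] 0.08913592173864299 -147.57651866759042 0.049439502040591964
delta_pos [ 109.  -232.8    2.1] turn [ 2.000e-04  4.900e-03 -6.747e-01] rows>= 4.1 cur [0.5842 0.227  0.213 ] toolx 173.76
```

View pics/w6.png

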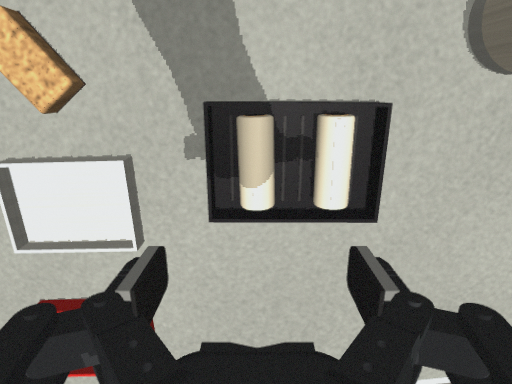

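Both sleeves are in the tray, at (256,162) and (334,161). Next, the block.

>>> {"api": "carry_out", "payload": {"deltas": [{"jaw": 85,"delta_pos": [109,-233,2],"turn": [0,0,-0.675]},{"jaw": 85,"delta_pos": [109,-233,2],"turn": [0,0,-0.675]},{"jaw": 85,"delta_pos": [109,-233,2],"turn": [0,0,-0.675]},{"jaw": 85,"delta_pos": [109,-233,2],"turn": [0,0,-0.675]},{"jaw": 85,"delta_pos": [109,-233,2],"turn": [0,0,-0.675]},{"jaw": 85,"delta_pos": [109,-233,2],"turn": [0,0,-0.675]},{"jaw": 85,"delta_pos": [109,-233,2],"turn": [0,0,-0.675]},{"jaw": 85,"delta_pos": [109,-233,2],"turn": [0,0,-0.675]}]}}

```text
clock: 13.82
ee_pos: [0.45, 0.008, 0.208]
tool_rot: [3.141, -0.0, -2.574]
ft_force: [0.1, -0.0, 0.1]
width: 0.0847
```

```bash
python3 - <<'E'
from h import *
T=pose(); np.save('T7.npy',T); im=cams.camera('wrist'); cv2.imwrite('pics/w7.png',im[:,:,::-1]); print(T.round(4))
E
```

```text
[[-8.43e-01 -5.38e-01 -4.00e-04  4.50e-01]
 [-5.38e-01  8.43e-01  3.00e-04  8.00e-03]
 [ 1.00e-04  5.00e-04 -1.00e+00  2.08e-01]
 [ 0.00e+00  0.00e+00  0.00e+00  1.00e+00]]
```

View pics/w7.png

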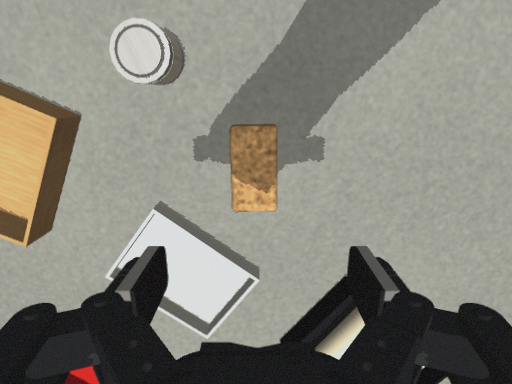

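The block's top face spans columns 231–277 and rows 125–212, aligned with the tool. The metal tray rim corners are at about (158,203), (259,270), (210,335) and (107,277).

```bash
python3 - <<'E'
from h import *
T=np.load('T7.npy')
a=cast('wrist',[[231,125],[277,125],[277,212],[231,212]],.028,T); print([tool(p,T).round(1) for p in a], tool(a.mean(0),T).round(1))
w=cast('wrist',[[158,203],[259,270],[210,335],[107,277]],.025,T); print(w.round(4),w.mean(0).round(4))
for i in range(4):
    v=w[(i+1)%4]-w[i]; print(np.linalg.norm(v).round(3),np.degrees(np.arctan2(v[1],v[0])).round(1))
w=cast('top',[[258,171]],.025); print(w)
E
```

```text
[array([ 46.4, -26.5, 180. ]), array([ 46.4,  20.3, 180.1]), array([-48.3,  22.1, 180. ]), array([-48.2, -28.8, 180. ])] [ -0.9  -3.2 180. ]
[[ 0.5417 -0.0638  0.025 ]
 [ 0.5524  0.0762  0.025 ]
 [ 0.6662  0.0744  0.025 ]
 [ 0.6592 -0.0726  0.025 ]] [0.6049 0.0036 0.025 ]
0.14 85.6
0.114 -0.9
0.147 -92.7
0.118 175.7
[[0.60365044 0.00106507 0.025     ]]
```

>>> {"api": "carry_out", "payload": {"deltas": [{"jaw": 85,"delta_pos": [0,-3,60],"turn": [0,0,0]},{"jaw": 85,"delta_pos": [0,-3,120],"turn": [0,0,0]},{"jaw": 85,"delta_pos": [0,-3,170],"turn": [0,0,0]},{"jaw": 85,"delta_pos": [0,-3,193],"turn": [0,0,0]},{"jaw": 85,"delta_pos": [0,-3,205],"turn": [0,0,0]},{"jaw": 50,"delta_pos": [0,-3,205],"turn": [0,0,0]},{"jaw": 42,"delta_pos": [0,-3,205],"turn": [0,0,0]},{"jaw": 42,"delta_pos": [0,-3,205],"turn": [0,0,0]},{"jaw": 42,"delta_pos": [0,-3,205],"turn": [0,0,0]},{"jaw": 42,"delta_pos": [0,-3,205],"turn": [0,0,0]}], "newtons": 35}}

```text
clock: 15.12
ee_pos: [0.4528, 0.0042, 0.0051]
tool_rot: [-3.139, 0.003, -2.575]
ft_force: [0.0, 1.1, 6.3]
width: 0.0491
```

```bash
python3 - <<'E'
from h import *
go(.605,.003,.15,265.5)
E
```

```text
delta_pos [-128.2  -82.9 -144.3] turn [-0.0035  0.0018 -0.9261] rows>= 5.0 cur [0.4528 0.0042 0.0051] toolx -147.56
```

>>> {"api": "carry_out", "payload": {"deltas": [{"jaw": 42,"delta_pos": [0,0,-30],"turn": [0,0,0]},{"jaw": 42,"delta_pos": [0,0,-75],"turn": [0,0,0]},{"jaw": 42,"delta_pos": [-15,-10,-120],"turn": [0,0,-0.1]},{"jaw": 42,"delta_pos": [-40,-26,-144],"turn": [0,0,-0.25]},{"jaw": 42,"delta_pos": [-65,-42,-144],"turn": [0,0,-0.42]},{"jaw": 42,"delta_pos": [-90,-58,-144],"turn": [0,0,-0.59]},{"jaw": 42,"delta_pos": [-112,-72,-144],"turn": [0,0,-0.76]},{"jaw": 42,"delta_pos": [-128,-83,-144],"turn": [0,0,-0.926]},{"jaw": 42,"delta_pos": [-128,-83,-144],"turn": [0,0,-0.926]},{"jaw": 42,"delta_pos": [-128,-83,-144],"turn": [0,0,-0.926]}]}}

```text
clock: 16.38
ee_pos: [0.6026, 0.003, 0.1468]
tool_rot: [3.14, -0.0, -1.651]
ft_force: [0.1, 0.5, 0.2]
width: 0.049
```

```bash
python3 - <<'E'
from h import *
T=pose(); np.save('T8.npy',T); im=cams.camera('wrist'); cv2.imwrite('pics/w8.png',im[:,:,::-1]); print(T.round(4))
print(sensors.state()['width'])
E
```

```text
[[-8.060e-02 -9.967e-01 -1.900e-03  6.026e-01]
 [-9.967e-01  8.060e-02  1.000e-04  3.000e-03]
 [ 0.000e+00  1.900e-03 -1.000e+00  1.468e-01]
 [ 0.000e+00  0.000e+00  0.000e+00  1.000e+00]]
0.048912323659615405
```

View pics/w8.png

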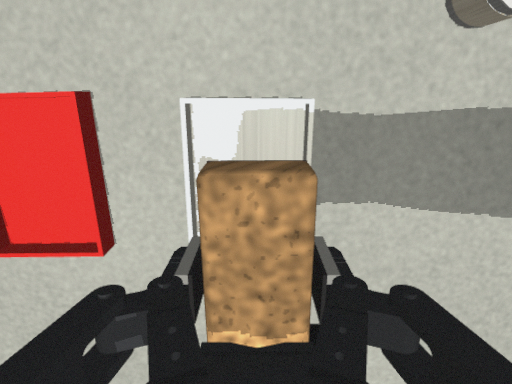

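Near rim of the metal tray: (181,99) to (314,99), with the left edge down to (189,235).

```bash
python3 - <<'E'
from h import *
T=np.load('T8.npy')
w=cast('wrist',[[181,98],[314,98],[189,235]],.025,T); print([tool(p,T).round(1) for p in w])
v=w[0]-w[2]; u=w[1]-w[0]; print(np.degrees(np.arctan2(v[1],v[0])),np.linalg.norm(u))
c=(w[0]+w[1])/2 - .075*v/np.linalg.norm(v); print(c, tool(c,T).round(1))
E
```

```text
[array([ 73.4, -62.2, 121.7]), array([ 73.4,  46.3, 121.9]), array([-48.7, -63.5, 121.7])]
-95.22459343553663 0.1084935682273066
[0.61124413 0.00392382 0.025     ] [ -1.6  -8.7 121.8]
```

>>> {"api": "carry_out", "payload": {"deltas": [{"jaw": 42,"delta_pos": [-1,-7,30],"turn": [0,0,0.01]},{"jaw": 42,"delta_pos": [-1,-7,70],"turn": [0,0,0.01]},{"jaw": 42,"delta_pos": [-1,-7,95],"turn": [0,0,0.01]},{"jaw": 42,"delta_pos": [-1,-7,95],"turn": [0,0,0.01]}]}}

```text
clock: 16.92
ee_pos: [0.6073, 0.0038, 0.0495]
tool_rot: [3.135, 0.0, -1.66]
ft_force: [0.5, -1.1, 0.1]
width: 0.0495
```

```bash
python3 - <<'E'
from h import *
T=pose(); im=cams.camera('wrist'); cv2.imwrite('pics/w9.png',im[:,:,::-1]); print(T.round(4))
E
```

```text
[[-8.940e-02 -9.960e-01 -6.600e-03  6.073e-01]
 [-9.960e-01  8.940e-02  7.000e-04  3.800e-03]
 [-1.000e-04  6.600e-03 -1.000e+00  4.950e-02]
 [ 0.000e+00  0.000e+00  0.000e+00  1.000e+00]]
```

View pics/w9.png

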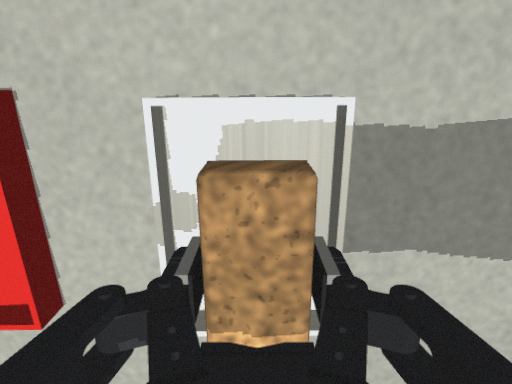

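The block is about 3 mm off the tray's centreline, and lag will take up part of that. Going down.

>>> {"api": "carry_out", "payload": {"deltas": [{"jaw": 42,"delta_pos": [0,-1,20],"turn": [0,0,0]},{"jaw": 42,"delta_pos": [0,-1,33],"turn": [0,0,0]},{"jaw": 42,"delta_pos": [0,-1,39],"turn": [0,0,0]},{"jaw": 42,"delta_pos": [0,-1,42],"turn": [0,0,0]},{"jaw": 42,"delta_pos": [0,-1,42],"turn": [0,0,0]},{"jaw": 42,"delta_pos": [0,-1,42],"turn": [0,0,0]}]}}

```text
clock: 17.73
ee_pos: [0.6121, 0.0033, 0.0109]
tool_rot: [-3.141, -0.0, -1.659]
ft_force: [-0.1, 0.5, -0.4]
width: 0.0495
```

>>> {"api": "carry_out", "payload": {"deltas": [{"jaw": 42,"delta_pos": [0,0,1.5],"turn": [0,0,0]},{"jaw": 53,"delta_pos": [0,0,1.5],"turn": [0,0,0]},{"jaw": 60,"delta_pos": [0,0,1.5],"turn": [0,0,0]},{"jaw": 60,"delta_pos": [0,0,0],"turn": [0,0,0]},{"jaw": 60,"delta_pos": [0,0,-15],"turn": [0,0,0]},{"jaw": 60,"delta_pos": [0,0,-50],"turn": [0,0,0]},{"jaw": 75,"delta_pos": [0,0,-110],"turn": [0,0,0]},{"jaw": 85,"delta_pos": [0,0,-170],"turn": [0,0,0]},{"jaw": 85,"delta_pos": [0,0,-200],"turn": [0,0,0]},{"jaw": 85,"delta_pos": [0,0,-200],"turn": [0,0,0]}]}}

```text
clock: 18.98
ee_pos: [0.614, 0.0031, 0.2161]
tool_rot: [-3.132, -0.0, -1.659]
ft_force: [-0.2, 0.4, -0.8]
width: 0.0853
```

```bash
python3 - <<'E'
from h import *
T=pose();im=cams.camera('wrist'); cv2.imwrite('pics/w10.png',im[:,:,::-1])
t=cast('wrist',[[142,51]],.058,np.load('T7.npy'))[0]; print(t)
t2=cast('top',[[302,230.5],[345.5,249.5]],.058); print(t2)
go(.407,-.141,.21,180)
go(.407,-.141,.21,265)
E
```

```text
[ 0.40887487 -0.13698781  0.058     ]
[[ 0.40709711 -0.1421568   0.058     ]
 [ 0.35004653 -0.27988924  0.058     ]]
delta_pos [161.9 192.2   2. ] turn [-0.0039  0.0035  1.4822] rows>= 7.9 cur [0.6128 0.0033 0.213 ] toolx -95.08
delta_pos [161.9 192.2   2. ] turn [-0.0048 -0.0001 -0.0013] rows>= 4.0 cur [0.6128 0.0033 0.213 ] toolx -95.08
```

View pics/w10.png

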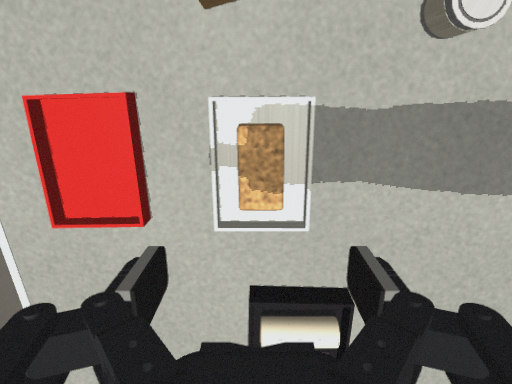

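The block is flat and centred in the metal tray, at about (261,167). Now the tins.

>>> {"api": "carry_out", "payload": {"deltas": [{"jaw": 85,"delta_pos": [162,192,2],"turn": [0,0,-0.2]},{"jaw": 85,"delta_pos": [162,192,2],"turn": [0,0,-0.2]},{"jaw": 85,"delta_pos": [162,192,2],"turn": [0,0,-0.2]},{"jaw": 85,"delta_pos": [162,192,2],"turn": [0,0,-0.2]},{"jaw": 85,"delta_pos": [162,192,2],"turn": [0,0,-0.2]},{"jaw": 85,"delta_pos": [162,192,2],"turn": [0,0,-0.2]},{"jaw": 85,"delta_pos": [162,192,2],"turn": [0,0,-0.2]},{"jaw": 85,"delta_pos": [162,192,2],"turn": [0,0,-0.2]}]}}

```text
clock: 20.02
ee_pos: [0.4068, -0.1403, 0.208]
tool_rot: [3.141, 0.0, -1.457]
ft_force: [-0.8, -0.3, 0.0]
width: 0.0849
```

```bash
python3 - <<'E'
from h import *
T=pose(); np.save('T11.npy',T); im=cams.camera('wrist'); cv2.imwrite('pics/w11.png',im[:,:,::-1]); print(T.round(4))
E
```

```text
[[ 1.132e-01 -9.936e-01 -4.000e-04  4.068e-01]
 [-9.936e-01 -1.132e-01  4.000e-04 -1.403e-01]
 [-5.000e-04  4.000e-04 -1.000e+00  2.080e-01]
 [ 0.000e+00  0.000e+00  0.000e+00  1.000e+00]]
```

View pics/w11.png

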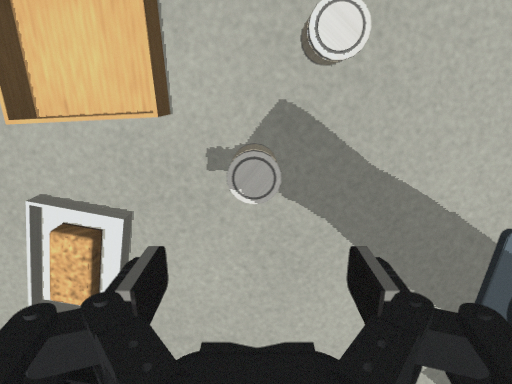

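The tin's lid is centred at about (254,178).

```bash
python3 - <<'E'
from h import *
T=np.load('T11.npy')
p=cast('wrist',[[254,177.5]],.058,T)[0]; print(p,tool(p,T).round(1))
p=cast('wrist',[[340,26]],.058,T)[0]; print('tin b',p)
E
```

```text
[ 0.40979776 -0.13903155  0.058     ] [ -0.9  -3.1 150. ]
tin b [ 0.35183085 -0.27957055  0.058     ]
```

>>> {"api": "carry_out", "payload": {"deltas": [{"jaw": 85,"delta_pos": [-1,-3,50],"turn": [0,0,0]},{"jaw": 85,"delta_pos": [-1,-3,100],"turn": [0,0,0]},{"jaw": 85,"delta_pos": [-1,-3,145],"turn": [0,0,0]},{"jaw": 85,"delta_pos": [-1,-3,175],"turn": [0,0,0]},{"jaw": 85,"delta_pos": [-1,-3,193],"turn": [0,0,0]},{"jaw": 70,"delta_pos": [-1,-3,193],"turn": [0,0,0]},{"jaw": 56,"delta_pos": [-1,-3,193],"turn": [0,0,0]},{"jaw": 45,"delta_pos": [-1,-3,193],"turn": [0,0,0]},{"jaw": 45,"delta_pos": [-1,-3,193],"turn": [0,0,0]},{"jaw": 45,"delta_pos": [-1,-3,193],"turn": [0,0,0]},{"jaw": 45,"delta_pos": [-1,-3,193],"turn": [0,0,0]}], "newtons": 40}}

```text
clock: 21.45
ee_pos: [0.4102, -0.1402, 0.0167]
tool_rot: [-3.139, -0.001, -1.459]
ft_force: [0.6, 0.0, 5.8]
width: 0.051
```

```bash
python3 - <<'E'
from h import *
a=np.radians(8); c=np.array([.593,-.251]); print(c+.037*np.array([-np.sin(a),np.cos(a)]),c-.037*np.array([-np.sin(a),np.cos(a)]))
go(.588,-.214,.16,278)
E
```

```text
[ 0.5878506  -0.21436008] [ 0.5981494  -0.28763992]
delta_pos [  93.3 -168.8 -142.7] turn [-0.0027 -0.0014 -0.0281] rows>= 3.8 cur [ 0.4102 -0.1402  0.0167] toolx -83.61
```

>>> {"api": "carry_out", "payload": {"deltas": [{"jaw": 45,"delta_pos": [0,0,-25],"turn": [0,0,0]},{"jaw": 45,"delta_pos": [0,0,-65],"turn": [0,0,0]},{"jaw": 45,"delta_pos": [8,-14,-110],"turn": [0,0,0]},{"jaw": 45,"delta_pos": [24,-44,-143],"turn": [0,0,0]},{"jaw": 45,"delta_pos": [44,-80,-143],"turn": [0,0,0]},{"jaw": 45,"delta_pos": [64,-116,-143],"turn": [0,0,-0.02]},{"jaw": 45,"delta_pos": [82,-148,-143],"turn": [0,0,-0.028]},{"jaw": 45,"delta_pos": [92,-166,-143],"turn": [0,0,-0.028]},{"jaw": 45,"delta_pos": [93,-169,-143],"turn": [0,0,-0.028]},{"jaw": 45,"delta_pos": [93,-169,-143],"turn": [0,0,-0.028]}]}}

```text
clock: 22.7
ee_pos: [0.5863, -0.2129, 0.1573]
tool_rot: [3.139, 0.001, -1.431]
ft_force: [-0.6, 0.7, -2.2]
width: 0.0512
```

```bash
python3 - <<'E'
from h import *
T=pose(); np.save('T12.npy',T); im=cams.camera('wrist'); cv2.imwrite('pics/w12.png',im[:,:,::-1]); print(T.round(4))
print(sensors.state()['width'])
E
```

```text
[[ 0.139  -0.9903 -0.0025  0.5863]
 [-0.9903 -0.139   0.0011 -0.2129]
 [-0.0014  0.0023 -1.      0.1573]
 [ 0.      0.      0.      1.    ]]
0.0514480200636633
```

View pics/w12.png

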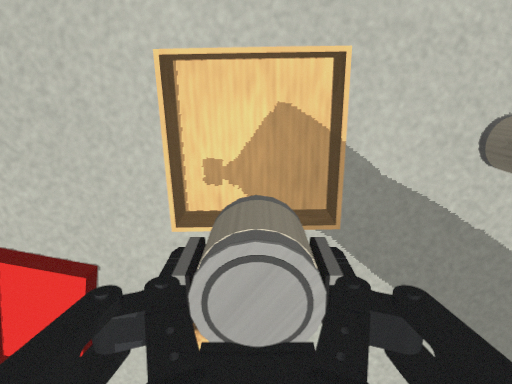

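The carton rim's outer corners are at (154,50), (352,47), (340,228) and (172,231). The tin is held upright.

```bash
python3 - <<'E'
from h import *
T=np.load('T12.npy')
w=cast('wrist',[[154,50],[352,47],[340,228],[172,231]],.045,T); print([tool(p,T).round(1) for p in w]); c=w.mean(0); print(c,tool(c,T))
for i in range(4):
    v=w[(i+1)%4]-w[i]; print(np.linalg.norm(v).round(3),np.degrees(np.arctan2(v[1],v[0])).round(1))
E
```

```text
[array([108.5, -78. , 112. ]), array([110.6,  71.4, 112.3]), array([-37.6,  73.8, 112.5]), array([-40.3, -76.2, 112.2])]
[ 0.59311089 -0.24739887  0.045     ] [ 35.28035874  -2.24218539 112.23223682]
0.149 -171.2
0.148 98.9
0.15 9.0
0.149 -81.3
```

>>> {"api": "carry_out", "payload": {"deltas": [{"jaw": 45,"delta_pos": [-2,-2,25],"turn": [0,0,0]},{"jaw": 45,"delta_pos": [-2,-2,65],"turn": [0,0,0]},{"jaw": 45,"delta_pos": [-2,-2,100],"turn": [0,0,0]},{"jaw": 45,"delta_pos": [-2,-2,120],"turn": [0,0,0]},{"jaw": 45,"delta_pos": [-2,-2,130],"turn": [0,0,0]},{"jaw": 45,"delta_pos": [-2,-2,134],"turn": [0,0,0]},{"jaw": 45,"delta_pos": [-2,-2,134],"turn": [0,0,0]},{"jaw": 45,"delta_pos": [-2,-2,134],"turn": [0,0,0]}]}}

```text
clock: 23.75
ee_pos: [0.5898, -0.2115, 0.0258]
tool_rot: [-3.14, -0.001, -1.431]
ft_force: [1.0, 0.6, -2.0]
width: 0.0516
```

>>> {"api": "carry_out", "payload": {"deltas": [{"jaw": 45,"delta_pos": [0,0,2],"turn": [0,0,0]},{"jaw": 45,"delta_pos": [0,0,4],"turn": [0,0,0]},{"jaw": 45,"delta_pos": [0,0,4],"turn": [0,0,0]},{"jaw": 45,"delta_pos": [0,0,4],"turn": [0,0,0]}]}}

```text
clock: 24.25
ee_pos: [0.5893, -0.2112, 0.0209]
tool_rot: [-3.141, -0.0, -1.431]
ft_force: [-0.3, 0.1, 0.9]
width: 0.0513
```

The force change shows the tin is on the carton floor. Release.

>>> {"api": "carry_out", "payload": {"deltas": [{"jaw": 54,"delta_pos": [0,0,0],"turn": [0,0,0]},{"jaw": 62,"delta_pos": [0,0,0],"turn": [0,0,0]},{"jaw": 70,"delta_pos": [0,0,0],"turn": [0,0,0]},{"jaw": 70,"delta_pos": [0,0,0],"turn": [0,0,0]},{"jaw": 70,"delta_pos": [0,0,-15],"turn": [0,0,0]},{"jaw": 70,"delta_pos": [0,0,-50],"turn": [0,0,0]},{"jaw": 75,"delta_pos": [0,0,-100],"turn": [0,0,0]},{"jaw": 85,"delta_pos": [0,0,-155],"turn": [0,0,0]},{"jaw": 85,"delta_pos": [0,0,-187],"turn": [0,0,0]},{"jaw": 85,"delta_pos": [0,0,-187],"turn": [0,0,0]}]}}

```text
clock: 25.5
ee_pos: [0.5911, -0.2121, 0.2133]
tool_rot: [-3.133, -0.006, -1.431]
ft_force: [0.3, 0.7, -0.4]
width: 0.0849
```

```bash
python3 - <<'E'
from h import *
T=pose();im=cams.camera('wrist'); cv2.imwrite('pics/w13.png',im[:,:,::-1])
go(.352,-.280,.21,278)
E
```

```text
delta_pos [ 34.6 245.3  -0.7] turn [-0.0044 -0.0029 -0.0002] rows>= 4.0 cur [ 0.5901 -0.2116  0.2103] toolx -82.01
```

View pics/w13.png

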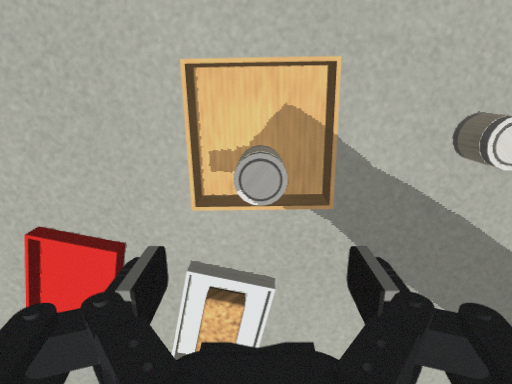

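The tin is upright in the carton, lid at (260,179). The second tin comes next.

>>> {"api": "carry_out", "payload": {"deltas": [{"jaw": 85,"delta_pos": [35,245,0],"turn": [0,0,0]},{"jaw": 85,"delta_pos": [35,245,0],"turn": [0,0,0]},{"jaw": 85,"delta_pos": [35,245,0],"turn": [0,0,0]},{"jaw": 85,"delta_pos": [35,245,0],"turn": [0,0,0]},{"jaw": 85,"delta_pos": [35,245,0],"turn": [0,0,0]},{"jaw": 85,"delta_pos": [35,245,0],"turn": [0,0,0]},{"jaw": 85,"delta_pos": [35,245,0],"turn": [0,0,0]},{"jaw": 85,"delta_pos": [35,245,0],"turn": [0,0,0]}]}}

```text
clock: 26.55
ee_pos: [0.3521, -0.2793, 0.207]
tool_rot: [3.141, 0.001, -1.429]
ft_force: [-0.0, 0.9, 0.6]
width: 0.0853
```

```bash
python3 - <<'E'
from h import *
T=pose(); np.save('T14.npy',T); im=cams.camera('wrist'); cv2.imwrite('pics/w14.png',im[:,:,::-1]); print(T.round(4))
E
```

```text
[[ 1.409e-01 -9.900e-01 -3.000e-04  3.521e-01]
 [-9.900e-01 -1.409e-01  5.000e-04 -2.793e-01]
 [-5.000e-04  2.000e-04 -1.000e+00  2.070e-01]
 [ 0.000e+00  0.000e+00  0.000e+00  1.000e+00]]
```

View pics/w14.png

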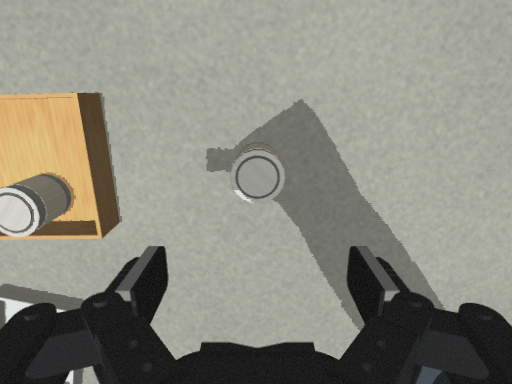

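The lid is at about (258,177), an offset of roughly (-1,-1) mm.

>>> {"api": "carry_out", "payload": {"deltas": [{"jaw": 85,"delta_pos": [-1,-1,50],"turn": [0,0,0]},{"jaw": 85,"delta_pos": [-1,-1,100],"turn": [0,0,0]},{"jaw": 85,"delta_pos": [-1,-1,145],"turn": [0,0,0]},{"jaw": 85,"delta_pos": [-1,-1,175],"turn": [0,0,0]},{"jaw": 85,"delta_pos": [-1,-1,192],"turn": [0,0,0]},{"jaw": 70,"delta_pos": [-1,-1,192],"turn": [0,0,0]},{"jaw": 56,"delta_pos": [-1,-1,192],"turn": [0,0,0]},{"jaw": 45,"delta_pos": [-1,-1,192],"turn": [0,0,0]},{"jaw": 45,"delta_pos": [-1,-1,192],"turn": [0,0,0]},{"jaw": 45,"delta_pos": [-1,-1,192],"turn": [0,0,0]},{"jaw": 45,"delta_pos": [-1,-1,192],"turn": [0,0,0]}], "newtons": 40}}

```text
clock: 27.98
ee_pos: [0.3533, -0.28, 0.0173]
tool_rot: [-3.139, -0.003, -1.431]
ft_force: [0.9, 0.9, 6.3]
width: 0.0514
```

```bash
python3 - <<'E'
from h import *
# carton centre .5931,-.2474 ; second spot 37mm along tool +x (-y carton)
a=np.radians(8.8); c=np.array([.5931,-.2474]); p=c-.037*np.array([-np.sin(a),np.cos(a)]); print(p)
go(p[0],p[1],.16,278.5)
E
```

```text
[ 0.59876048 -0.28396445]
delta_pos [  38.5 -242.8 -142. ] turn [-0.0024 -0.0033 -0.009 ] rows>= 4.5 cur [ 0.3533 -0.28    0.0173] toolx -82.01
```

>>> {"api": "carry_out", "payload": {"deltas": [{"jaw": 45,"delta_pos": [0,0,-25],"turn": [0,0,0]},{"jaw": 45,"delta_pos": [0,0,-65],"turn": [0,0,0]},{"jaw": 45,"delta_pos": [3,-16,-110],"turn": [0,0,0]},{"jaw": 45,"delta_pos": [8,-50,-142],"turn": [0,0,0]},{"jaw": 45,"delta_pos": [14,-92,-142],"turn": [0,0,0]},{"jaw": 45,"delta_pos": [21,-134,-142],"turn": [0,0,0]},{"jaw": 45,"delta_pos": [28,-176,-142],"turn": [0,0,0]},{"jaw": 45,"delta_pos": [34,-214,-142],"turn": [0,0,0]},{"jaw": 45,"delta_pos": [37,-236,-142],"turn": [0,0,0]},{"jaw": 45,"delta_pos": [38,-243,-142],"turn": [0,0,0]},{"jaw": 45,"delta_pos": [38,-243,-142],"turn": [0,0,0]},{"jaw": 45,"delta_pos": [38,-243,-142],"turn": [0,0,0]}]}}

```text
clock: 29.48
ee_pos: [0.597, -0.2826, 0.1574]
tool_rot: [3.141, 0.0, -1.432]
ft_force: [-0.0, -0.6, -0.6]
width: 0.0512
```

```bash
python3 - <<'E'
from h import *
T=pose(); np.save('T15.npy',T); im=cams.camera('wrist'); cv2.imwrite('pics/w15.png',im[:,:,::-1])
go(.5988,-.2839,.025,278)
print(sensors.state()['width'])
E
```

```text
delta_pos [  1.5  -1.6 132.6] turn [ 0.0004  0.0001 -0.0009] rows>= 2.1 cur [ 0.5971 -0.2827  0.1576] toolx -82.05
0.05090489866374344
```

View pics/w15.png

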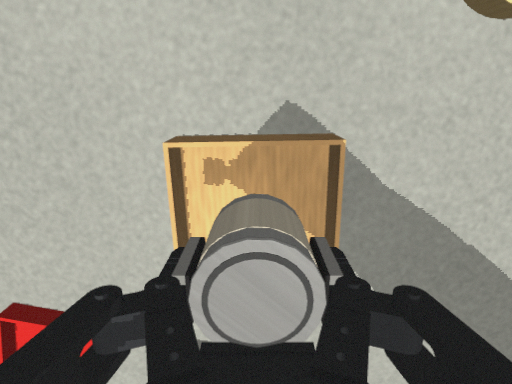

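The second tin is above the free side of the carton, whose near rim is at row 140. Lowering.

>>> {"api": "carry_out", "payload": {"deltas": [{"jaw": 45,"delta_pos": [1,-2,25],"turn": [0,0,0]},{"jaw": 45,"delta_pos": [1,-2,65],"turn": [0,0,0]},{"jaw": 45,"delta_pos": [1,-2,100],"turn": [0,0,0]},{"jaw": 45,"delta_pos": [1,-2,120],"turn": [0,0,0]},{"jaw": 45,"delta_pos": [1,-2,130],"turn": [0,0,0]},{"jaw": 45,"delta_pos": [1,-2,134],"turn": [0,0,0]},{"jaw": 45,"delta_pos": [1,-2,136],"turn": [0,0,0]},{"jaw": 45,"delta_pos": [1,-2,136],"turn": [0,0,0]},{"jaw": 45,"delta_pos": [1,-2,136],"turn": [0,0,0]}]}}

```text
clock: 30.65
ee_pos: [0.6007, -0.2836, 0.0223]
tool_rot: [-3.14, -0.001, -1.431]
ft_force: [0.4, 0.2, -1.4]
width: 0.0513
```

>>> {"api": "carry_out", "payload": {"deltas": [{"jaw": 45,"delta_pos": [0,0,1.5],"turn": [0,0,0]},{"jaw": 45,"delta_pos": [0,0,1.5],"turn": [0,0,0]},{"jaw": 54,"delta_pos": [0,0,1.5],"turn": [0,0,0]},{"jaw": 62,"delta_pos": [0,0,1],"turn": [0,0,0]},{"jaw": 70,"delta_pos": [0,0,0],"turn": [0,0,0]},{"jaw": 70,"delta_pos": [0,0,0],"turn": [0,0,0]},{"jaw": 70,"delta_pos": [0,0,-15],"turn": [0,0,0]},{"jaw": 70,"delta_pos": [0,0,-50],"turn": [0,0,0]},{"jaw": 75,"delta_pos": [0,0,-100],"turn": [0,0,0]},{"jaw": 85,"delta_pos": [0,0,-155],"turn": [0,0,0]},{"jaw": 85,"delta_pos": [0,0,-187],"turn": [0,0,0]},{"jaw": 85,"delta_pos": [0,0,-187],"turn": [0,0,0]}]}}

```text
clock: 32.15
ee_pos: [0.6021, -0.2844, 0.2146]
tool_rot: [-3.134, -0.006, -1.431]
ft_force: [0.2, 0.6, 0.6]
width: 0.0851
```

```bash
python3 - <<'E'
from h import *
print(sensors.state()['ft_force'])
for n in('wrist','scene','top'):
    im=cams.camera(n)[:,:,::-1]
    if n=='scene': im=cv2.resize(im[60:290,140:400],None,fx=2.5,fy=2.5,interpolation=cv2.INTER_CUBIC)
    if n=='top': im=cv2.resize(im[90:310,60:450],None,fx=2.05,fy=2.05,interpolation=cv2.INTER_CUBIC)
    cv2.imwrite(f'pics/{n}16.png',im)
E
```

```text
[0.23480548 0.60642427 0.55972567]
```

View pics/wrist16.png

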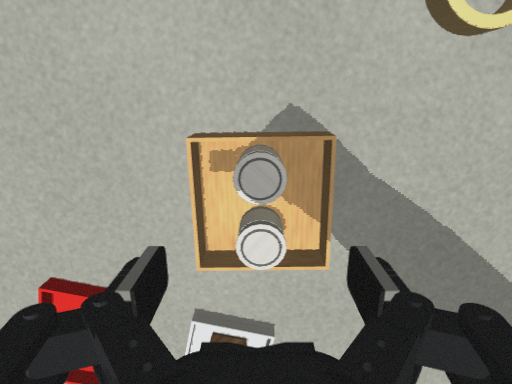

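View pics/scene16.png

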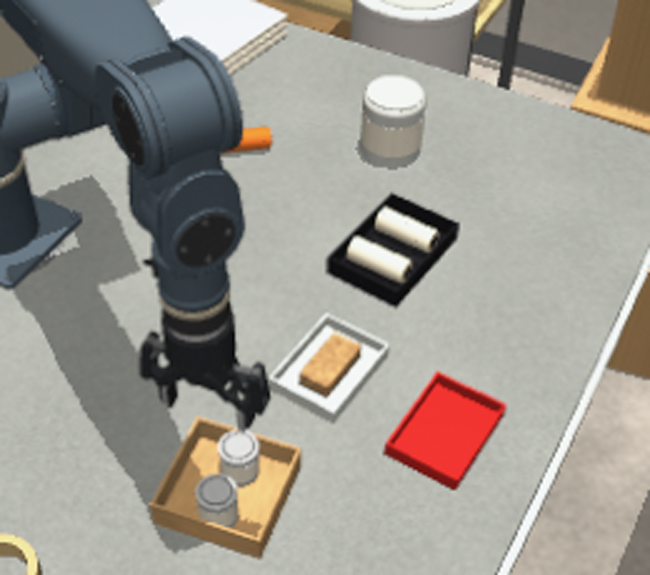

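View pics/top16.png

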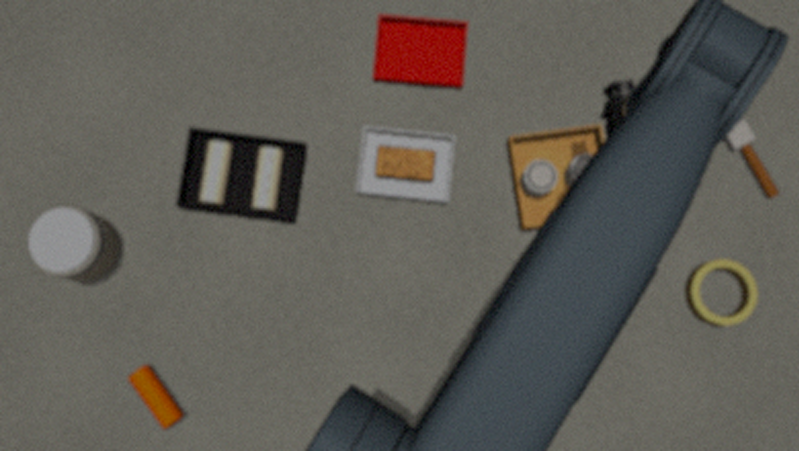

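All five goods sit in their bins: sleeves flat, block flat, tins upright with lids at (260,178) and (261,246) in the wrist view. The can, tape and look-alikes haven't moved, and the gripper is clear, so I'm handing in.

```bash
python3 -c "
from station import robot
print(robot.job_done())"
```

```text
the job is handed in; nothing more can be done
None
```

I sorted all five goods and handed the job in after about 32 s of the 136 s allowed; the hand-in reports no verdict.

- **Sleeves:** both lie flat in the roller tray, about 42 mm either side of its middle.
- **Block:** it lies flat in the metal tray, along its length. I never turned it over, so the abrasive side should still be down, though no camera view shows its underside.
- **Tins:** both stand upright in the carton, about 37 mm either side of its middle. I lowered each one to the carton floor before letting go; the first showed contact in the force reading, the second went by height.

**Last checks:** The final wrist, scene and top pictures show everything at rest in its bin and the gripper open and clear. The paint can, the tape roll and both look-alikes appear where they started. I judged that by eye and did not measure it.

**Disagreements:** Two of my measurements of the metal tray's centre differed by about 6 mm. I took a value between them, and the picture after release shows the block well inside the tray. The upward force read about 5–6 N each time the jaws closed on something. I didn't find the cause, and no harm showed.

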